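# Find the loose clamp lever and flag it

### The job

One of the three clamp levers on the housing has worked loose. Try every lever in the loosening direction (anticlockwise from above) by pushing its knob sideways with the closed fingertips: take up its free play and lean on it until it either comes up solid or clearly gives (a centimetre or more), never with more than about 20 N. Then flag the loose one by standing the pipe offcut upright in the round seat behind that lever, leaving the other things on the bench alone.

Things in the scene. Friction and masses are not known exactly. Their poses are not given: they have to be found in the camera images.
- clamp_base: fixed grey clamp housing with an aluminium cover, a flat box 145 mm deep (x), 360 mm wide (y), cover at 46 mm height. Origin on its underside (bench level, z = 0), under the middle lever's axis; x points away from the robot to the side with the three seats, y to the row's left end, z up. The box reaches from x = -45 to x = +100 mm and y = -180 to +180 mm
- lever_left: the left clamping lever: an upright black knob on a 75 mm steel arm that sticks out over the housing's front edge and turns about an upright axis. Origin on that axis at bench level, at (0, 120) mm in clamp_base; the arm lies along the lever's -x. Loosening is anticlockwise from above: the knob moves towards clamp_base -y. The lever stays where it is left
- knob_left (a point): centre of the left lever's knob: 16 mm in diameter, 56 to 97 mm above the bench, this point at 78 mm; knobs 120 mm apart. Pushed, it first has free play (up to 12 mm, about 1 N). Then a tight lever comes up solid within 5 mm and holds at 20 N; the loose one (any of the three, not to be seen) drags on at 5 to 9 N for 40 mm or more
- seat_left (a point): centre of the left round seat on the cover (46 mm above the bench), 65 mm behind the axis of the left lever: a flat place with a 4 mm high ring, 50 mm inside and 56 mm outside diameter. z up
- lever_middle: the middle clamping lever: an upright black knob on a 75 mm steel arm that sticks out over the housing's front edge and turns about an upright axis. Origin on that axis at bench level, at (0, 0) mm in clamp_base; the arm lies along the lever's -x. Loosening is anticlockwise from above: the knob moves towards clamp_base -y. The lever stays where it is left
- knob_middle (a point): centre of the middle lever's knob: 16 mm in diameter, 56 to 97 mm above the bench, this point at 78 mm; knobs 120 mm apart. Pushed, it first has free play (up to 12 mm, about 1 N). Then a tight lever comes up solid within 5 mm and holds at 20 N; the loose one (any of the three, not to be seen) drags on at 5 to 9 N for 40 mm or more
- seat_middle (a point): centre of the middle round seat on the cover (46 mm above the bench), 65 mm behind the axis of the middle lever: a flat place with a 4 mm high ring, 50 mm inside and 56 mm outside diameter. z up
- lever_right: the right clamping lever: an upright black knob on a 75 mm steel arm that sticks out over the housing's front edge and turns about an upright axis. Origin on that axis at bench level, at (0, -120) mm in clamp_base; the arm lies along the lever's -x. Loosening is anticlockwise from above: the knob moves towards clamp_base -y. The lever stays where it is left
- knob_right (a point): centre of the right lever's knob: 16 mm in diameter, 56 to 97 mm above the bench, this point at 78 mm; knobs 120 mm apart. Pushed, it first has free play (up to 12 mm, about 1 N). Then a tight lever comes up solid within 5 mm and holds at 20 N; the loose one (any of the three, not to be seen) drags on at 5 to 9 N for 40 mm or more
- seat_right (a point): centre of the right round seat on the cover (46 mm above the bench), 65 mm behind the axis of the right lever: a flat place with a 4 mm high ring, 50 mm inside and 56 mm outside diameter. z up
- pipe_mid (a point): centre (half-way up) of the flag: a short rusty pipe offcut standing on the bench to the left of the housing, 42 mm in diameter, 58 mm high, about 0.2 kg; z is its axis. Only its outside can be gripped
- tape_measure: bystander, to be left alone: pocket tape measure, 58x74x35 mm, behind the housing; origin under its middle
- wood_block: bystander, to be left alone: wooden block, 45x90x32 mm, behind on the left; origin under its middle
- driver: bystander, to be left alone: screwdriver with blue handle, 215 mm long, lying to the right of the housing; origin under its middle
- pipe: the same pipe offcut; origin at the centre of its underside

How it is judged (in metres and radians):
On the way, in this order (a step that is already met when the one before it is completed fails the run):
1. every lever has been tried: the loose one has given way (knob over 18 mm to clamp_base -y of its axis), the others are through their free play (over 9.5 mm) (((y of knob_left in the frame of clamp_base below 0.102 m and y of knob_middle in the frame of clamp_base below -0.0095 m and y of knob_right in the frame of clamp_base below -0.1295 m) or (y of knob_middle in the frame of clamp_base below -0.018 m and y of knob_left in the frame of clamp_base below 0.1105 m and y of knob_right in the frame of clamp_base below -0.1295 m) or (y of knob_right in the frame of clamp_base below -0.138 m and y of knob_left in the frame of clamp_base below 0.1105 m and y of knob_middle in the frame of clamp_base below -0.0095 m))), for 0.1 s.
2. the pipe offcut stands in the seat behind the loose lever (((y of knob_left in the frame of clamp_base below 0.102 m and y of knob_middle in the frame of clamp_base below -0.0095 m and y of knob_right in the frame of clamp_base below -0.1295 m and not (y of knob_middle in the frame of clamp_base below -0.018 m) and not (y of knob_right in the frame of clamp_base below -0.138 m) and horizontal distance between pipe_mid and seat_left below 0.008 m and z of pipe_mid in the frame of seat_left below 0.032 m and angle between pipe_mid's own z axis and vertical below 0.06 rad) or (y of knob_middle in the frame of clamp_base below -0.018 m and y of knob_left in the frame of clamp_base below 0.1105 m and y of knob_right in the frame of clamp_base below -0.1295 m and not (y of knob_left in the frame of clamp_base below 0.102 m) and not (y of knob_right in the frame of clamp_base below -0.138 m) and horizontal distance between pipe_mid and seat_middle below 0.008 m and z of pipe_mid in the frame of seat_middle below 0.032 m and angle between pipe_mid's own z axis and vertical below 0.06 rad) or (y of knob_right in the frame of clamp_base below -0.138 m and y of knob_left in the frame of clamp_base below 0.1105 m and y of knob_middle in the frame of clamp_base below -0.0095 m and not (y of knob_left in the frame of clamp_base below 0.102 m) and not (y of knob_middle in the frame of clamp_base below -0.018 m) and horizontal distance between pipe_mid and seat_right below 0.008 m and z of pipe_mid in the frame of seat_right below 0.032 m and angle between pipe_mid's own z axis and vertical below 0.06 rad))), for 0.2 s.
At the end, for the whole second after the job is handed in: The pipe offcut stands upright (0.06 rad), at rest, in the seat behind the loose lever (8 mm from its centre, its middle under 32 mm above the cover); the loose knob is over 18 mm, the tight ones 9.5 to 18 mm, to clamp_base -y of their axes (((y of knob_left in the frame of clamp_base below 0.102 m and y of knob_middle in the frame of clamp_base below -0.0095 m and y of knob_right in the frame of clamp_base below -0.1295 m and not (y of knob_middle in the frame of clamp_base below -0.018 m) and not (y of knob_right in the frame of clamp_base below -0.138 m) and horizontal distance between pipe_mid and seat_left below 0.008 m and z of pipe_mid in the frame of seat_left below 0.032 m and angle between pipe_mid's own z axis and vertical below 0.06 rad) or (y of knob_middle in the frame of clamp_base below -0.018 m and y of knob_left in the frame of clamp_base below 0.1105 m and y of knob_right in the frame of clamp_base below -0.1295 m and not (y of knob_left in the frame of clamp_base below 0.102 m) and not (y of knob_right in the frame of clamp_base below -0.138 m) and horizontal distance between pipe_mid and seat_middle below 0.008 m and z of pipe_mid in the frame of seat_middle below 0.032 m and angle between pipe_mid's own z axis and vertical below 0.06 rad) or (y of knob_right in the frame of clamp_base below -0.138 m and y of knob_left in the frame of clamp_base below 0.1105 m and y of knob_middle in the frame of clamp_base below -0.0095 m and not (y of knob_left in the frame of clamp_base below 0.102 m) and not (y of knob_middle in the frame of clamp_base below -0.018 m) and horizontal distance between pipe_mid and seat_right below 0.008 m and z of pipe_mid in the frame of seat_right below 0.032 m and angle between pipe_mid's own z axis and vertical below 0.06 rad)) and linear speed of pipe below 0.01 m/s); the robot touches nothing.
It fails at once if a lever is loaded with more than 25 N (contact force between any of lever_left, lever_middle, lever_right and anything else above 25 N).
It fails at once if a bystander is pushed away (30 mm) (distance of any of tape_measure, wood_block, driver from where it was at the start of the episode above 0.03 m).
It also fails if it takes over 69 s, if anything falls off the work surface, if the arm or the gripper's body presses on something with over 40 N, if the wrist force passes 120 N, or if a joint passes its speed limit or range.

### The arm

A 7-joint arm with a two-finger parallel gripper is mounted at the origin on a cart in front of the work surface, level with it; the furniture and walls round the work are solid. World frame = base frame: x ahead of the robot, y to its left, z up, the work surface at z = 0. Lengths are in m, angles in degrees, forces in N, time in s.
With the tool pointing down it reaches from about 0.425 to 0.875 m from the base axis. Payload 4.7 kg.
Tool frame: the origin (TCP) lies between the finger pads; the fingertips stand 17 mm ahead of it and the grasp point (between the pads) lies 2 mm behind it; z points along the fingers, y is the line along which they close (so a half turn about z gives the same grasp; the last joint's range is limited). The gripper opens to 87 mm and grips with 3 to 60 N. Pads are 19 mm wide; open, the fingers measure 117 mm over their backs; the gripper's body (75 mm by 190 mm) begins 51 mm behind the grasp point.
Start: joints at [-64.624, 18.392, -4.016, 83.108, 1.295, 78.541, -3.26], TCP at [0.27, 0.591, 0.24] pointing down, gripper open.
Joint ranges: [-163.93, 163.93], [-17.29, 119.83], [-79.2, 71.16], [3.27, 140.29], [-89.18, 269.18], [5.43, 117.66], [-154.24, 154.24]. Speed limits (degrees/s): [147.25, 147.25, 180, 180, 180, 180, 180].

### API

Orientations are given as [roll, pitch, yaw] about the fixed x, y, z axes, in that order (R = Rz(yaw) Ry(pitch) Rx(roll)).
In Python, from cell import env, cams gives the robot as it stands.
- The arm moves only by the shell command python3 -m pendant 'ROWS' [FORCE]. ROWS is JSON, a list of rows, each an object of numbers: "tx", "ty", "tz": the shift along the tool's x, y, z each as a share of 0.05 m, from -1 to 1; "spin": the turn about the tool's z as a share of 4 degrees, from -1 to 1; "claw": the closure, from 0 (fully open) to 1 (shut). A call has 1 to 10 rows; each row shifts and turns the commanded pose from where the row before left it, along the tool's axes as they then stand; what a row does not reach is not made up. A row lasts 1/8 s, in which the tool goes at most 62.5 mm and 10.7 degrees, less where a joint would pass 70% of its speed; a pose out of reach is approached as far as the arm can. A call with a number of a shift or a turn outside -1 to 1 is refused whole. A call with a gripper value outside its range is refused whole. The fingers move at their own pace and stop on an object; FORCE is the grip in N (left out, the last holds). Time passes only in rows, so rows that do not move let the fingers close. It gives the time, the measured TCP pose, the force, the opening and the grip force at its end, in the units of the state.
- env.get_obs(): the state, without advancing time (a new reading comes with each control period).
- cams.read_camera(name): name is "side" or "top"; returns the picture (384x512x3 uint8, red, green, blue); there is no depth.
- cams.camera_info(name): a dict with "fx", "fy", "cx", "cy" (pixels), "rvec" (rotation vector, rad) and "tvec" (3), from world to camera coordinates, as OpenCV has them. Camera axes: x right, y down, z forward; pixel columns grow to the right and rows downward; lengths in m; the calibration is good to about 2 mm. A picture is of the moment at which its call begins. camera_info takes no time and is no camera call.
- env.sign_off(): hands the job in; it is judged then, once.
The state is a dict: "time_s": time; "qpos": joint angles; "joint_velocities": joint speeds; "effort": joint torques, N m; "tool_pos": TCP position; "tool_rot": TCP orientation; "force": force on the tool from outside, world axes, zero at the start; "wrist_torque": the same for the moment, N m; "grip_width": finger opening in m; "grasp_force": force on a finger pad.
Only numpy, scipy, OpenCV 4.12 (cv2) and the standard library are available. Lean on these libraries where they do the work, as an engineer would, in place of code of your own. Each camera call takes 0.05 s, during which the arm holds its last target. There are 200 camera calls.

## Working session

There is one attempt and no reset: what is moved stays moved. The work goes in short steps, Python scripts to look and compute and a shell command to move; the robot and the scene stay as the last step left them, time stands still between calls to the robot, and variables do not carry over. Pictures are saved under pics/ and viewed, at most 10 in all, crops included, and the job is handed in when it is done.

```bash
ls; mkdir -p pics; python3 - <<'E'
from cell import env,cams
import cv2
for n in("top","side"):
    cv2.imwrite(f"pics/{n}0.png",cams.read_camera(n)[:,:,::-1]); print(cams.camera_info(n))
o=env.get_obs();print(o)
E
```

```text
pics
{'fx': 460.1884375385164, 'fy': 460.1884375385164, 'cx': 258.50517674111546, 'cy': 184.87263465923803, 'rvec': array([ 2.19342961, -2.15381192,  0.08285465]), 'tvec': array([0.01157478, 0.61753565, 1.24023505])}
{'fx': 460.41278196275147, 'fy': 460.41278196275147, 'cx': 255.9491277033234, 'cy': 189.97772277290426, 'rvec': array([ 2.31277805, -0.48874156,  0.19715742]), 'tvec': array([-0.55104442,  0.24275622,  1.2112627 ])}
{'time_s': 0.1, 'qpos': array([-64.62459984,  18.43560863,  -4.01406785,  83.16891555,
         1.29654528,  78.54199549,  -3.25995688]), 'joint_velocities': array([-0.06063803, -0.14639357,  0.04445038, -0.19399569,  0.03904769,
       -0.03212359, -0.05124435]), 'effort': array([-2.04312232e-04, -4.92572343e+01, -4.05811518e-01, -3.13399887e+01,
       -6.41949079e-02,  3.94313259e-02,  5.33943262e-05]), 'tool_pos': array([0.27011478, 0.59068912, 0.23855287]), 'tool_rot': array([-1.79898795e+02,  7.54172778e-03,  1.55433186e+02]), 'force': array([ 0.19608993,  0.07499371, -0.1845959 ]), 'wrist_torque': array([ 0.00769318,  0.00631309, -0.00641013]), 'grasp_force': 0.0, 'grip_width': 0.08708137560960338}
```

View pics/top0.png

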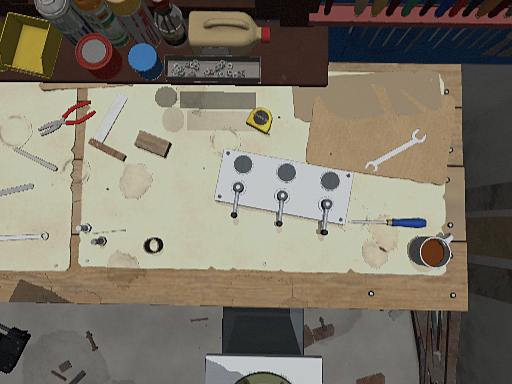

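View pics/side0.png

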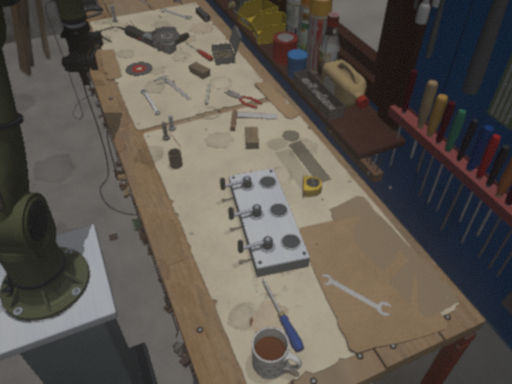

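The top view shows the seats at about (243,164), (287,172) and (330,181), the knobs at (234,214), (279,222) and (324,231), and the pipe at (153,245). The side view shows the same row with the pipe at (175,158). The arm is clear of the work.

```bash
cat > h.py <<'E'
import numpy as np,cv2
from cell import env,cams
def pt(n,u,v,z):
    c=cams.camera_info(n);R=cv2.Rodrigues(np.array(c['rvec']))[0];t=np.array(c['tvec']).ravel()
    d=R.T@np.array([(u-c['cx'])/c['fx'],(v-c['cy'])/c['fy'],1]);o=-R.T@t
    return o+d*(z-o[2])/d[2]
def px(n,P):
    c=cams.camera_info(n);R=cv2.Rodrigues(np.array(c['rvec']))[0];p=R@np.array(P,float)+np.array(c['tvec']).ravel()
    return np.array([c['fx']*p[0]/p[2]+c['cx'],c['fy']*p[1]/p[2]+c['cy']])
def blob(n,im,u,v,thr,r=18):
    g=im[v-r:v+r,u-r:u+r].mean(2);k,l,s,c=cv2.connectedComponentsWithStats((g<thr).astype('uint8'))
    i=min(range(1,k),key=lambda i:np.hypot(*(c[i]-r))-.02*s[i]); return c[i]+[u-r,v-r],s[i]
E
python3 - <<'E'
from h import *
im=cams.read_camera("top").copy()
S=[]
for u,v in((243,164),(287,172),(330,181)):
    c,a=blob("top",im,u,v,110,14);P=pt("top",*c,.046);S.append(P);print("seat",c,a,P.round(4))
y=S[0]-S[2];print("spacing",np.linalg.norm(y[:2])/2);y[2]=0;y/=np.linalg.norm(y);x=np.array([y[1],-y[0],0])
print("yaw",np.degrees(np.arctan2(x[1],x[0])))
o=np.mean(S,0)-.065*x;o[2]=0;print("base",o.round(4))
for k in(1,0,-1):
    K=o+y*.12*k-.075*x;K[2]=.097;print("knob",K.round(4),px("top",K).round(1),px("side",K).round(1))
cv2.imwrite("pics/c1.png",cv2.resize(im[140:265,130:355],None,fx=3.5,fy=3.5,interpolation=cv2.INTER_CUBIC)[:,:,::-1])
s=cams.read_camera("side")
cv2.imwrite("pics/c2.png",cv2.resize(s[130:290,150:320],None,fx=3.5,fy=3.5,interpolation=cv2.INTER_CUBIC)[:,:,::-1])
E
```

```text
Traceback (most recent call last):
  File "h.py", line 12, in blob
    i=min(range(1,k),key=lambda i:np.hypot(*(c[i]-r))-.02*s[i]); return c[i]+[u-r,v-r],s[i]
ValueError: The truth value of an array with more than one element is ambiguous. Use a.any() or a.all()
```

```bash
sed -i 's/s\[i\]/s[i,4]/g' h.py
python3 - <<'E'
from h import *
im=cams.read_camera("top").copy()
cv2.imwrite("pics/c1.png",cv2.resize(im[140:265,130:355],None,fx=3.5,fy=3.5,interpolation=cv2.INTER_CUBIC)[:,:,::-1])
s=cams.read_camera("side")
cv2.imwrite("pics/c2.png",cv2.resize(s[130:290,150:320],None,fx=3.5,fy=3.5,interpolation=cv2.INTER_CUBIC)[:,:,::-1])
S=[]
for u,v in((243,164),(287,172),(330,181)):
    c,a=blob("top",im,u,v,110,14);P=pt("top",*c,.046);S.append(P);print("seat",c,a,P.round(4))
y=S[0]-S[2];print("spacing",np.linalg.norm(y[:2])/2);y[2]=0;y/=np.linalg.norm(y);x=np.array([y[1],-y[0],0])
print("yaw",np.degrees(np.arctan2(x[1],x[0])))
o=np.mean(S,0)-.065*x;o[2]=0;print("base",o.round(4))
for k in(1,0,-1):
    K=o+y*.12*k-.075*x;K[2]=.097;print("knob",K.round(4),px("top",K).round(1),px("side",K).round(1))
c,a=blob("top",im,153,245,110,16);print("pipe top",c,a,pt("top",*c,.058))
E
```

```text
seat [242.67886179 163.88211382] 246 [0.6721 0.0668 0.046 ]
seat [286.24279835 172.10699588] 243 [ 0.6517 -0.052   0.046 ]
seat [329.82644628 180.33057851] 242 [ 0.6313 -0.1703  0.046 ]
spacing 0.12025079076041995
yaw -9.752837552735427
base [ 0.5876 -0.0408  0.    ]
knob [0.5341 0.0901 0.097 ] [231.7 214.1] [222.2 177.2]
knob [ 0.5137 -0.0281  0.097 ] [277.3 222.9] [230.6 206.2]
knob [ 0.4934 -0.1464  0.097 ] [323.1 231.7] [240.1 239.1]
pipe top [152.8245614  245.26900585] 171 [0.44838698 0.30043949 0.058     ]
```

View pics/c1.png

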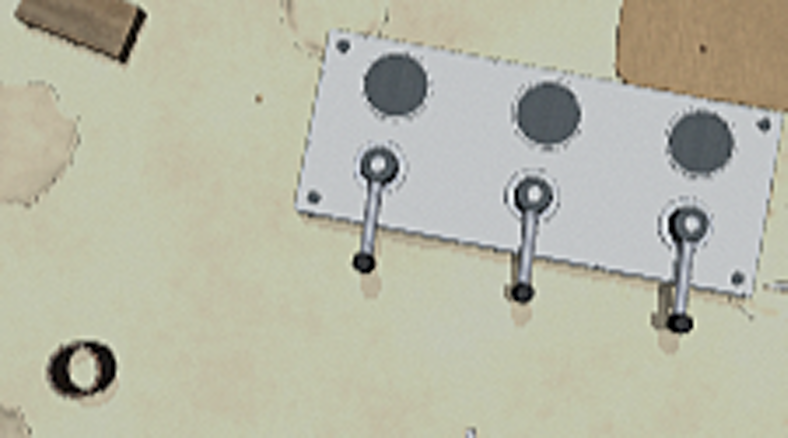

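View pics/c2.png

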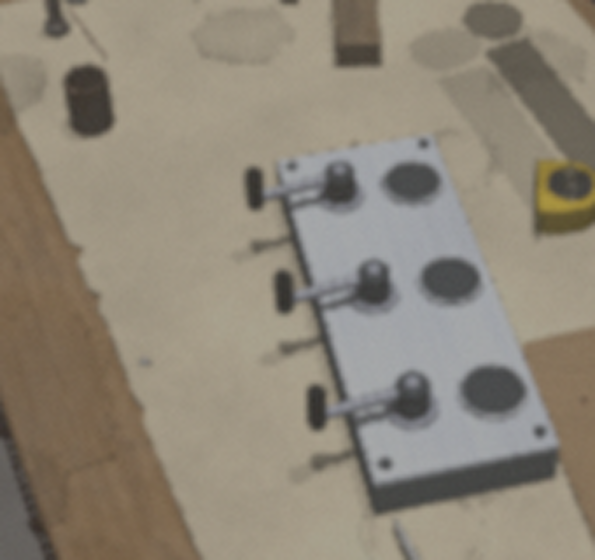

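The levers' knobs are at top pixels (233.7,214.9), (278.9,223.4) and (324.0,232.3). That is 2–5 mm to the −y side of the predicted centre positions. The pipe ring is at (153.4,245.4), and its heights and spacing agree with the data given. I'll move over to the left lever and turn so the sides of the fingers do the pushing.

```bash
python3 -m pendant '[{"tx":-0.88,"ty":-0.63,"claw":1},{"tx":-0.88,"ty":-0.63,"claw":1},{"tx":-0.88,"ty":-0.63,"claw":1},{"tx":-0.88,"ty":-0.63,"claw":1},{"tx":-0.88,"ty":-0.63,"claw":1},{"tx":-0.88,"ty":-0.63,"claw":1},{"tx":-0.88,"ty":-0.63,"claw":1},{"tx":-0.88,"ty":-0.63,"claw":1},{"tx":-0.88,"ty":-0.63,"claw":1},{"tx":-0.88,"ty":-0.63,"claw":1}]' 30
python3 -m pendant '[{"spin":1,"claw":1},{"spin":1,"claw":1},{"spin":1,"claw":1},{"spin":1,"claw":1},{"spin":1,"claw":1},{"spin":1,"claw":1},{"spin":1,"claw":1},{"spin":1,"claw":1},{"spin":1,"claw":1},{"spin":1,"claw":1}]'
python3 -m pendant '[{"spin":1,"claw":1},{"spin":1,"claw":1},{"spin":1,"claw":1},{"spin":1,"claw":1},{"spin":1,"claw":1},{"spin":1,"claw":1},{"spin":1,"claw":1},{"spin":1,"claw":1},{"spin":0.8,"claw":1},{"claw":1}]'
cat >> h.py <<'E'
B=np.array([.5876,-.0408,0]);a=np.radians(-9.75);CX=np.array([np.cos(a),np.sin(a),0]);CY=np.array([-CX[1],CX[0],0])
def cl(p): d=np.array(p)-B; return np.array([d@CX,d@CY,p[2]])
def go(target):
    from scipy.spatial.transform import Rotation as Ro
    o=env.get_obs();R=Ro.from_euler('xyz',o['tool_rot'],degrees=True).as_matrix()
    print("clamp pos",cl(o['tool_pos']).round(4),"rot",np.round(o['tool_rot'],2),"rows t",(R.T@(np.array(target)-o['tool_pos'])/.05).round(3))
def C(x,y,z): return B+x*CX+y*CY+[0,0,z]
E
python3 - <<'E'
from h import *
for u,v in((233.7,214.9),(278.9,223.4),(324,232.3)): print(cl(pt("top",u,v,.097)).round(4))
for u,v in((222.7,178.5),(231,207.5),(240.3,240.7)): print(cl(pt("side",u,v,.097)).round(4))
go(C(-.076,.155,.095))
E
```

```text
[-0.0759  0.1144  0.097 ]
[-0.0755 -0.0043  0.097 ]
[-0.0762 -0.1225  0.097 ]
[-0.0747  0.1142  0.097 ]
[-0.0749 -0.0052  0.097 ]
[-0.0755 -0.1251  0.097 ]
clamp pos [-0.4198  0.5689  0.239 ] rot [-179.95    0.    155.44] rows t [-8.764 -6.241  2.887]invalid input at $[0]: expected keys tx, ty, tz, spin, claw
invalid input at $[0]: expected keys tx, ty, tz, spin, claw
invalid input at $[0]: expected keys tx, ty, tz, spin, claw
```

```bash
python3 -m pendant '[{"tx":-0.88,"ty":-0.63,"tz":0,"spin":0,"claw":1},{"tx":-0.88,"ty":-0.63,"tz":0,"spin":0,"claw":1},{"tx":-0.88,"ty":-0.63,"tz":0,"spin":0,"claw":1},{"tx":-0.88,"ty":-0.63,"tz":0,"spin":0,"claw":1},{"tx":-0.88,"ty":-0.63,"tz":0,"spin":0,"claw":1},{"tx":-0.88,"ty":-0.63,"tz":0,"spin":0,"claw":1},{"tx":-0.88,"ty":-0.63,"tz":0,"spin":0,"claw":1},{"tx":-0.88,"ty":-0.63,"tz":0,"spin":0,"claw":1},{"tx":-0.88,"ty":-0.63,"tz":0,"spin":0,"claw":1},{"tx":-0.88,"ty":-0.63,"tz":0,"spin":0,"claw":1}]' 30
python3 -m pendant '[{"tx":0,"ty":0,"tz":0,"spin":1,"claw":1},{"tx":0,"ty":0,"tz":0,"spin":1,"claw":1},{"tx":0,"ty":0,"tz":0,"spin":1,"claw":1},{"tx":0,"ty":0,"tz":0,"spin":1,"claw":1},{"tx":0,"ty":0,"tz":0,"spin":1,"claw":1},{"tx":0,"ty":0,"tz":0,"spin":1,"claw":1},{"tx":0,"ty":0,"tz":0,"spin":1,"claw":1},{"tx":0,"ty":0,"tz":0,"spin":1,"claw":1},{"tx":0,"ty":0,"tz":0,"spin":1,"claw":1},{"tx":0,"ty":0,"tz":0,"spin":1,"claw":1}]'
python3 -m pendant '[{"tx":0,"ty":0,"tz":0,"spin":1,"claw":1},{"tx":0,"ty":0,"tz":0,"spin":1,"claw":1},{"tx":0,"ty":0,"tz":0,"spin":1,"claw":1},{"tx":0,"ty":0,"tz":0,"spin":1,"claw":1},{"tx":0,"ty":0,"tz":0,"spin":1,"claw":1},{"tx":0,"ty":0,"tz":0,"spin":1,"claw":1},{"tx":0,"ty":0,"tz":0,"spin":1,"claw":1},{"tx":0,"ty":0,"tz":0,"spin":1,"claw":1},{"tx":0,"ty":0,"tz":0,"spin":0.8,"claw":1},{"tx":0,"ty":0,"tz":0,"spin":0,"claw":1}]'
python3 -c "
from h import *
go(C(-.076,.150,.095))"
```

```text
time_s: 1.5
tool_pos: [0.5401, 0.1202, 0.2398]
tool_rot: [180.0, 0.0, 155.4]
force: [1.2, 0.6, -0.7]
grip_width: 0.0015
grasp_force: 0.0
time_s: 2.75
tool_pos: [0.5394, 0.1218, 0.2395]
tool_rot: [-180.0, -0.0, 115.3]
force: [0.3, -0.7, 0.0]
grip_width: 0.0007
grasp_force: 0.0
time_s: 4.0
tool_pos: [0.5394, 0.1217, 0.2395]
tool_rot: [-180.0, -0.0, 80.3]
force: [-0.1, 0.4, -0.8]
grip_width: 0.0002
grasp_force: 0.0
clamp pos [-0.075   0.152   0.2395] rot [-180.     -0.     80.27] rows t [-0.041 -0.019  2.891]
```

```bash
python3 -m pendant '[{"tx":0,"ty":0,"tz":0.6,"spin":0,"claw":1},{"tx":0,"ty":0,"tz":0.6,"spin":0,"claw":1},{"tx":0,"ty":0,"tz":0.6,"spin":0,"claw":1},{"tx":0,"ty":0,"tz":0.6,"spin":0,"claw":1},{"tx":0,"ty":0,"tz":0.5,"spin":0,"claw":1},{"tx":-0.1,"ty":0,"tz":0,"spin":0,"claw":1},{"tx":-0.1,"ty":0,"tz":0,"spin":0,"claw":1},{"tx":-0.1,"ty":0,"tz":0,"spin":0,"claw":1},{"tx":0,"ty":0,"tz":0,"spin":0,"claw":1}]'
python3 -m pendant '[{"tx":-0.05,"ty":0,"tz":0,"spin":0,"claw":1},{"tx":-0.05,"ty":0,"tz":0,"spin":0,"claw":1},{"tx":-0.05,"ty":0,"tz":0,"spin":0,"claw":1}]'
python3 -c "
from h import *
go(C(-.076,.150,.095))"
```

```text
time_s: 5.12
tool_pos: [0.5375, 0.1064, 0.0956]
tool_rot: [179.9, -0.1, 80.2]
force: [0.9, -0.0, -0.2]
grip_width: 0.0005
grasp_force: 0.0
time_s: 5.5
tool_pos: [0.5357, 0.0998, 0.0947]
tool_rot: [180.0, -0.0, 80.3]
force: [-0.9, 0.9, 0.4]
grip_width: 0.0005
grasp_force: 0.4
clamp pos [-0.0749  0.1298  0.0947] rot [ 1.7999e+02 -3.0000e-02  8.0250e+01] rows t [ 0.404 -0.021 -0.006]
```

```bash
R='x'; python3 -m pendant '[{"tx":-0.05,"ty":0,"tz":0,"spin":0,"claw":1},{"tx":-0.05,"ty":0,"tz":0,"spin":0,"claw":1}]'|head -4
python3 -m pendant '[{"tx":-0.04,"ty":0,"tz":0,"spin":0,"claw":1},{"tx":0,"ty":0,"tz":0,"spin":0,"claw":1}]'|head -4
python3 -m pendant '[{"tx":-0.04,"ty":0,"tz":0,"spin":0,"claw":1},{"tx":0,"ty":0,"tz":0,"spin":0,"claw":1}]'|head -4
```

```text
time_s: 5.75
tool_pos: [0.535, 0.0948, 0.0947]
tool_rot: [180.0, -0.0, 80.2]
force: [0.3, 3.6, 0.3]
time_s: 6.0
tool_pos: [0.5348, 0.0938, 0.0947]
tool_rot: [180.0, -0.1, 80.3]
force: [1.9, 4.5, 0.0]
time_s: 6.25
tool_pos: [0.5347, 0.0925, 0.0947]
tool_rot: [179.9, -0.1, 80.3]
force: [2.1, 6.3, -0.8]
```

```bash
python3 -m pendant '[{"tx":-0.04,"ty":0,"tz":0,"spin":0,"claw":1},{"tx":0,"ty":0,"tz":0,"spin":0,"claw":1}]'|head -4
python3 -m pendant '[{"tx":-0.04,"ty":0,"tz":0,"spin":0,"claw":1},{"tx":0,"ty":0,"tz":0,"spin":0,"claw":1}]'|head -4
python3 -m pendant '[{"tx":-0.04,"ty":0,"tz":0,"spin":0,"claw":1},{"tx":0,"ty":0,"tz":0,"spin":0,"claw":1}]'|head -4
python3 -c "
from h import *
go(C(-.076,.150,.095))"
```

```text
time_s: 6.5
tool_pos: [0.5346, 0.0919, 0.0948]
tool_rot: [179.9, -0.2, 80.3]
force: [3.0, 9.0, -2.6]
time_s: 6.75
tool_pos: [0.5345, 0.0913, 0.0948]
tool_rot: [179.9, -0.3, 80.4]
force: [3.6, 10.7, -4.2]
time_s: 7.0
tool_pos: [0.5345, 0.0908, 0.0949]
tool_rot: [179.8, -0.4, 80.4]
force: [5.6, 12.7, -4.7]
clamp pos [-0.0746  0.1207  0.0949] rot [179.84  -0.44  80.43] rows t [ 0.586 -0.025  0.003]
```

Left lever comes up solid: about 14 N, with only 0.5 mm of travel for each 2 mm commanded. On to the middle one.

```bash
python3 -m pendant '[{"tx":0.2,"ty":0,"tz":0,"spin":0,"claw":1},{"tx":0.3,"ty":0,"tz":0,"spin":0,"claw":1},{"tx":0,"ty":0,"tz":-0.8,"spin":0,"claw":1},{"tx":-0.5,"ty":0,"tz":-0.2,"spin":0,"claw":1},{"tx":-1,"ty":0,"tz":0,"spin":0,"claw":1},{"tx":-0.6,"ty":0,"tz":0,"spin":0,"claw":1},{"tx":0,"ty":0,"tz":0,"spin":0,"claw":1},{"tx":0,"ty":0,"tz":0.5,"spin":0,"claw":1},{"tx":0,"ty":0,"tz":0.5,"spin":0,"claw":1},{"tx":0,"ty":0,"tz":0,"spin":0,"claw":1}]'
python3 -c "
from h import *
cv2.imwrite('pics/s3.png',cv2.resize(cams.read_camera('side')[130:290,150:320],None,fx=3.5,fy=3.5,interpolation=cv2.INTER_CUBIC)[:,:,::-1])
go(C(-.076,.018,.095))"
```

```text
time_s: 8.25
tool_pos: [0.5175, 0.0059, 0.0925]
tool_rot: [-179.7, 0.1, 80.2]
force: [-0.2, 0.1, 0.7]
grip_width: 0.0007
grasp_force: 0.0
clamp pos [-0.0758  0.0344  0.0939] rot [-1.7988e+02  6.0000e-02  8.0240e+01] rows t [-0.328 -0.004 -0.022]
```

View pics/s3.png

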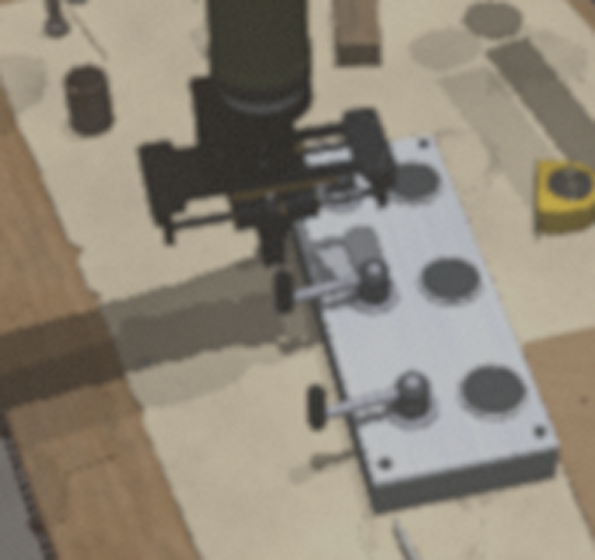

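The side view shows the closed fingertips at about crop (270,245), just up the row from the middle knob at (284,290). The left knob is hidden by the gripper. I'll push the middle one now.

```bash
python3 -m pendant '[{"tx":-0.1,"ty":0,"tz":0,"spin":0,"claw":1},{"tx":-0.1,"ty":0,"tz":0,"spin":0,"claw":1},{"tx":-0.1,"ty":0,"tz":0,"spin":0,"claw":1},{"tx":-0.05,"ty":0,"tz":0,"spin":0,"claw":1},{"tx":-0.05,"ty":0,"tz":0,"spin":0,"claw":1},{"tx":-0.05,"ty":0,"tz":0,"spin":0,"claw":1}]'|head -4
python3 -m pendant '[{"tx":-0.05,"ty":0,"tz":0,"spin":0,"claw":1},{"tx":-0.05,"ty":0,"tz":0,"spin":0,"claw":1}]'|head -4
python3 -m pendant '[{"tx":-0.04,"ty":0,"tz":0,"spin":0,"claw":1},{"tx":0,"ty":0,"tz":0,"spin":0,"claw":1}]'|head -4
python3 -m pendant '[{"tx":-0.04,"ty":0,"tz":0,"spin":0,"claw":1},{"tx":0,"ty":0,"tz":0,"spin":0,"claw":1}]'|head -4
python3 -c "
from h import *
go(C(-.076,.018,.095))"
```

```text
time_s: 9.05
tool_pos: [0.5157, -0.0163, 0.0946]
tool_rot: [180.0, -0.0, 80.2]
force: [-0.2, 0.1, 0.0]
time_s: 9.3
tool_pos: [0.5149, -0.021, 0.0946]
tool_rot: [-180.0, -0.0, 80.3]
force: [-0.5, 0.2, -0.3]
time_s: 9.55
tool_pos: [0.5146, -0.0232, 0.0946]
tool_rot: [180.0, -0.0, 80.2]
force: [0.2, 0.2, -0.4]
time_s: 9.8
tool_pos: [0.5145, -0.0239, 0.0946]
tool_rot: [180.0, -0.1, 80.3]
force: [1.6, 4.3, -0.4]
clamp pos [-0.0749  0.0043  0.0946] rot [ 1.7998e+02 -9.0000e-02  8.0270e+01] rows t [ 0.274 -0.021 -0.007]
```

```bash
python3 -m pendant '[{"tx":-0.04,"ty":0,"tz":0,"spin":0,"claw":1},{"tx":0,"ty":0,"tz":0,"spin":0,"claw":1}]'|head -4
python3 -m pendant '[{"tx":-0.04,"ty":0,"tz":0,"spin":0,"claw":1},{"tx":0,"ty":0,"tz":0,"spin":0,"claw":1}]'|head -4
python3 -m pendant '[{"tx":-0.04,"ty":0,"tz":0,"spin":0,"claw":1},{"tx":0,"ty":0,"tz":0,"spin":0,"claw":1}]'|head -4
python3 -m pendant '[{"tx":-0.04,"ty":0,"tz":0,"spin":0,"claw":1},{"tx":0,"ty":0,"tz":0,"spin":0,"claw":1}]'|head -4
python3 -c "
from h import *
go(C(-.076,.018,.095))"
```

```text
time_s: 10.05
tool_pos: [0.5142, -0.0263, 0.0946]
tool_rot: [180.0, -0.1, 80.3]
force: [1.9, 5.4, -1.9]
time_s: 10.3
tool_pos: [0.514, -0.0286, 0.0946]
tool_rot: [179.9, -0.0, 80.3]
force: [3.1, 4.1, -2.0]
time_s: 10.55
tool_pos: [0.5139, -0.0305, 0.0946]
tool_rot: [179.9, -0.0, 80.3]
force: [2.8, 3.6, -2.6]
time_s: 10.8
tool_pos: [0.5139, -0.0324, 0.0947]
tool_rot: [179.9, -0.0, 80.3]
force: [3.5, 4.7, -2.8]
clamp pos [-0.0741 -0.0042  0.0947] rot [ 1.7988e+02 -5.0000e-02  8.0260e+01] rows t [ 0.445 -0.038 -0.005]
```

The middle lever drags on at a steady 5–6 N, so it gives. I'll push 10 mm further for a clear margin.

```bash
python3 -m pendant '[{"tx":-0.05,"ty":0,"tz":0,"spin":0,"claw":1},{"tx":-0.05,"ty":0,"tz":0,"spin":0,"claw":1},{"tx":-0.05,"ty":0,"tz":0,"spin":0,"claw":1},{"tx":-0.05,"ty":0,"tz":0,"spin":0,"claw":1},{"tx":0,"ty":0,"tz":0,"spin":0,"claw":1}]'|head -4
python3 -m pendant '[{"tx":0.2,"ty":0,"tz":0,"spin":0,"claw":1},{"tx":0.2,"ty":0,"tz":0,"spin":0,"claw":1},{"tx":0,"ty":0,"tz":-0.8,"spin":0,"claw":1},{"tx":-0.5,"ty":0,"tz":-0.2,"spin":0,"claw":1},{"tx":-1,"ty":0,"tz":0,"spin":0,"claw":1},{"tx":-0.6,"ty":0,"tz":0,"spin":0,"claw":1},{"tx":0,"ty":0,"tz":0,"spin":0,"claw":1}]'|head -4
python3 -c "
from h import *
go(C(-.076,-.085,.095))"
```

```text
time_s: 11.42
tool_pos: [0.5142, -0.0414, 0.095]
tool_rot: [179.6, -0.1, 80.3]
force: [8.5, 5.7, -7.8]
time_s: 12.3
tool_pos: [0.4956, -0.1298, 0.1446]
tool_rot: [-180.0, 0.1, 79.9]
force: [0.5, 0.8, -0.5]
clamp pos [-0.0756 -0.1032  0.1446] rot [-1.7997e+02  8.0000e-02  7.9920e+01] rows t [ 0.366 -0.009  0.992]
```

```bash
python3 -m pendant '[{"tx":0.36,"ty":0,"tz":0,"spin":0,"claw":1},{"tx":0,"ty":0,"tz":0,"spin":0,"claw":1},{"tx":0,"ty":0,"tz":0.5,"spin":0,"claw":1},{"tx":0,"ty":0,"tz":0.5,"spin":0,"claw":1},{"tx":-0.1,"ty":0,"tz":0,"spin":0,"claw":1},{"tx":-0.1,"ty":0,"tz":0,"spin":0,"claw":1},{"tx":-0.1,"ty":0,"tz":0,"spin":0,"claw":1},{"tx":-0.05,"ty":0,"tz":0,"spin":0,"claw":1},{"tx":-0.05,"ty":0,"tz":0,"spin":0,"claw":1},{"tx":-0.05,"ty":0,"tz":0,"spin":0,"claw":1}]'|head -4
python3 -m pendant '[{"tx":-0.05,"ty":0,"tz":0,"spin":0,"claw":1},{"tx":-0.05,"ty":0,"tz":0,"spin":0,"claw":1}]'|head -4
python3 -m pendant '[{"tx":-0.04,"ty":0,"tz":0,"spin":0,"claw":1},{"tx":0,"ty":0,"tz":0,"spin":0,"claw":1}]'|head -4
python3 -m pendant '[{"tx":-0.04,"ty":0,"tz":0,"spin":0,"claw":1},{"tx":0,"ty":0,"tz":0,"spin":0,"claw":1}]'|head -4
python3 -c "
from h import *
go(C(-.076,-.085,.095))"
```

```text
time_s: 13.55
tool_pos: [0.4961, -0.1311, 0.0947]
tool_rot: [180.0, -0.0, 80.2]
force: [0.3, -0.7, 1.0]
time_s: 13.8
tool_pos: [0.4951, -0.1358, 0.0945]
tool_rot: [-180.0, -0.0, 80.2]
force: [-0.0, 1.3, -0.0]
time_s: 14.05
tool_pos: [0.4947, -0.1381, 0.0945]
tool_rot: [-180.0, 0.0, 80.2]
force: [0.4, 0.0, 0.5]
time_s: 14.3
tool_pos: [0.4945, -0.1401, 0.0946]
tool_rot: [180.0, 0.0, 80.2]
force: [-0.1, -0.7, -0.2]
clamp pos [-0.075  -0.1136  0.0946] rot [179.99   0.    80.22] rows t [ 0.572 -0.021 -0.009]
```

```bash
python3 -m pendant '[{"tx":-0.04,"ty":0,"tz":0,"spin":0,"claw":1},{"tx":0,"ty":0,"tz":0,"spin":0,"claw":1}]'|head -4
python3 -m pendant '[{"tx":-0.04,"ty":0,"tz":0,"spin":0,"claw":1},{"tx":0,"ty":0,"tz":0,"spin":0,"claw":1}]'|head -4
python3 -m pendant '[{"tx":-0.04,"ty":0,"tz":0,"spin":0,"claw":1},{"tx":0,"ty":0,"tz":0,"spin":0,"claw":1}]'|head -4
python3 -m pendant '[{"tx":-0.04,"ty":0,"tz":0,"spin":0,"claw":1},{"tx":0,"ty":0,"tz":0,"spin":0,"claw":1}]'|head -4
python3 -c "
from h import *
go(C(-.076,-.085,.095))"
```

```text
time_s: 14.55
tool_pos: [0.4942, -0.1416, 0.0946]
tool_rot: [180.0, -0.0, 80.2]
force: [1.1, 0.9, -0.6]
time_s: 14.8
tool_pos: [0.4941, -0.1428, 0.0946]
tool_rot: [180.0, -0.1, 80.3]
force: [2.0, 5.6, -0.1]
time_s: 15.05
tool_pos: [0.4939, -0.1441, 0.0946]
tool_rot: [180.0, -0.1, 80.3]
force: [2.2, 6.2, -0.9]
time_s: 15.3
tool_pos: [0.4939, -0.1448, 0.0946]
tool_rot: [180.0, -0.2, 80.3]
force: [1.5, 8.1, 0.2]
clamp pos [-0.0748 -0.1183  0.0946] rot [179.99  -0.22  80.34] rows t [ 0.667 -0.023 -0.006]
```

```bash
python3 -m pendant '[{"tx":-0.04,"ty":0,"tz":0,"spin":0,"claw":1},{"tx":0,"ty":0,"tz":0,"spin":0,"claw":1}]'|head -4
python3 -m pendant '[{"tx":-0.04,"ty":0,"tz":0,"spin":0,"claw":1},{"tx":0,"ty":0,"tz":0,"spin":0,"claw":1}]'|head -4
python3 -m pendant '[{"tx":-0.04,"ty":0,"tz":0,"spin":0,"claw":1},{"tx":0,"ty":0,"tz":0,"spin":0,"claw":1}]'|head -4
python3 -c "
from h import *
go(C(-.076,-.085,.095))"
```

```text
time_s: 15.55
tool_pos: [0.4938, -0.1453, 0.0946]
tool_rot: [-180.0, -0.3, 80.4]
force: [2.5, 12.1, 0.2]
time_s: 15.8
tool_pos: [0.4937, -0.1459, 0.0946]
tool_rot: [-180.0, -0.4, 80.4]
force: [2.8, 14.2, 0.7]
time_s: 16.05
tool_pos: [0.4937, -0.1464, 0.0946]
tool_rot: [-180.0, -0.5, 80.5]
force: [3.2, 16.8, 2.1]
clamp pos [-0.0747 -0.12    0.0946] rot [-179.98   -0.53   80.47] rows t [ 0.7   -0.024 -0.002]
```

Right lever is tight: 17 N, 0.5 mm per 2 mm commanded. So the middle lever is the loose one. I'll back off, rise and turn to yaw 170° for the pipe.

```bash
python3 -m pendant '[{"tx":0.2,"ty":0,"tz":0,"spin":0,"claw":1},{"tx":0.3,"ty":0,"tz":0,"spin":0,"claw":1},{"tx":0,"ty":0,"tz":-1,"spin":0,"claw":1},{"tx":0,"ty":0,"tz":-1,"spin":0,"claw":1},{"tx":0,"ty":0,"tz":-1,"spin":-1,"claw":0},{"tx":0,"ty":0,"tz":0,"spin":-1,"claw":0},{"tx":0,"ty":0,"tz":0,"spin":-1,"claw":0},{"tx":0,"ty":0,"tz":0,"spin":-1,"claw":0},{"tx":0,"ty":0,"tz":0,"spin":-1,"claw":0},{"tx":0,"ty":0,"tz":0,"spin":-1,"claw":0}]'|head -4
python3 -m pendant '[{"tx":0,"ty":0,"tz":0,"spin":-1,"claw":0},{"tx":0,"ty":0,"tz":0,"spin":-1,"claw":0},{"tx":0,"ty":0,"tz":0,"spin":-1,"claw":0},{"tx":0,"ty":0,"tz":0,"spin":-1,"claw":0},{"tx":0,"ty":0,"tz":0,"spin":-1,"claw":0},{"tx":0,"ty":0,"tz":0,"spin":-1,"claw":0},{"tx":0,"ty":0,"tz":0,"spin":-1,"claw":0},{"tx":0,"ty":0,"tz":0,"spin":-1,"claw":0},{"tx":0,"ty":0,"tz":0,"spin":-1,"claw":0},{"tx":0,"ty":0,"tz":0,"spin":-1,"claw":0}]'|head -4
python3 -m pendant '[{"tx":0,"ty":0,"tz":0,"spin":-1,"claw":0},{"tx":0,"ty":0,"tz":0,"spin":-1,"claw":0},{"tx":0,"ty":0,"tz":0,"spin":-1,"claw":0},{"tx":0,"ty":0,"tz":0,"spin":-1,"claw":0},{"tx":0,"ty":0,"tz":0,"spin":-1,"claw":0},{"tx":0,"ty":0,"tz":0,"spin":-1,"claw":0},{"tx":0,"ty":0,"tz":0,"spin":-0.5,"claw":0},{"tx":0,"ty":0,"tz":0,"spin":0,"claw":0}]'|head -4
python3 - <<'E'
from h import *
print("side pipe top",pt("side",174.9,150.6,.058))
im=cams.read_camera("top").copy();sd=cams.read_camera("side").copy()
# model silhouette fit: hull of top/bottom circles vs dark mask in both views
from scipy.optimize import minimize
th=np.linspace(0,2*np.pi,40)
def mask(n,im,c,r=22):
    u,v=np.round(c).astype(int);g=np.zeros(im.shape[:2],bool);g[v-r:v+r,u-r:u+r]=im[v-r:v+r,u-r:u+r].max(2)<95
    k,l,s,_=cv2.connectedComponentsWithStats(g.astype('uint8'));i=1+np.argmax(s[1:,4])
    pts=cv2.findContours((l==i).astype('uint8'),0,1)[0][0];m=np.zeros(g.shape,'uint8');cv2.fillConvexPoly(m,cv2.convexHull(pts),1);return m
def sil(n,x,y):
    P=[px(n,[x+.021*np.cos(t),y+.021*np.sin(t),z]) for t in th for z in(0,.058)]
    h=cv2.convexHull(np.array(P,np.float32));M=cv2.moments(h);return np.array([M['m10']/M['m00'],M['m01']/M['m00']]),M['m00']
for n,i in(("top",im),("side",sd)):
    m=mask(n,i,px(n,[.448,.3,.03]));M=cv2.moments(m,True);c=np.array([M['m10']/M['m00'],M['m01']/M['m00']])
    r=minimize(lambda q:np.sum((sil(n,*q)[0]-c)**2),[.448,.3],method='Nelder-Mead',options=dict(xatol=1e-5,fatol=1e-6));print(n,c,M['m00'],sil(n,*r.x)[1],r.x)
go([.448,.3,.24])
cv2.imwrite('pics/t4.png',cv2.resize(im[140:265,130:355],None,fx=3.5,fy=3.5,interpolation=cv2.INTER_CUBIC)[:,:,::-1])
E
```

```text
time_s: 17.3
tool_pos: [0.496, -0.13, 0.2445]
tool_rot: [-180.0, 0.1, 104.3]
force: [-0.3, -0.6, -0.3]
time_s: 18.55
tool_pos: [0.496, -0.13, 0.2445]
tool_rot: [-179.9, 0.0, 144.3]
force: [-0.1, -0.2, 0.1]
time_s: 19.55
tool_pos: [0.4962, -0.1295, 0.2445]
tool_rot: [-180.0, -0.0, 170.2]
force: [-0.2, 1.1, 0.3]
side pipe top [0.45075547 0.31056145 0.058     ]Traceback (most recent call last):
  File "<stdin>", line 16, in <module>
    res = _minimize_neldermead(fun, x0, args, callback, bounds=bounds,
                               **options)
    fxcc = func(xcc)
    fx = function(np.copy(x), *(wrapper_args + args))
  File "<stdin>", line 16, in <lambda>
  File "<stdin>", line 12, in sil
  File "h.py", line 8, in px
    c=cams.camera_info(n);R=cv2.Rodrigues(np.array(c['rvec']))[0];p=R@np.array(P,float)+np.array(c['tvec']).ravel()
ValueError: time passes only in moves, steps and waits
```

```bash
cat >> h.py <<'E'
from functools import lru_cache
info=lru_cache(cams.camera_info)
def px(n,P):
    c=info(n);K=np.array([[c['fx'],0,c['cx']],[0,c['fy'],c['cy']],[0,0,1]])
    return cv2.projectPoints(np.array(P,float).reshape(-1,3),np.array(c['rvec']),np.array(c['tvec']),K,None)[0].reshape(-1,2)
th=np.linspace(0,2*np.pi,40)
def pipefit(n,im,x,y,z0=0,thr=95,r=22):
    u,v=np.round(px(n,[x,y,z0+.029])[0]).astype(int);g=np.zeros(im.shape[:2],'uint8');g[v-r:v+r,u-r:u+r]=im[v-r:v+r,u-r:u+r].max(2)<thr
    k,l,s,_=cv2.connectedComponentsWithStats(g);i=1+np.argmax(s[1:,4])
    h=cv2.convexHull(cv2.findContours((l==i).astype('uint8'),0,1)[0][0]);m=np.zeros_like(g);cv2.fillConvexPoly(m,h,1)
    M=cv2.moments(m,True);c=np.array([M['m10'],M['m01']])/M['m00']
    for _ in range(4):
        P=[[x+.021*np.cos(t),y+.021*np.sin(t),z0+z] for t in th for z in(0,.058)]
        N=cv2.moments(cv2.convexHull(px(n,P).astype(np.float32)));e=np.array([N['m10'],N['m01']])/N['m00']
        d=pt(n,*c,z0+.029)-pt(n,*e,z0+.029);x+=d[0];y+=d[1]
    print(n,c.round(1),"area",M['m00'],"model",round(N['m00']),"xy",round(x,4),round(y,4))
E
python3 - <<'E'
from h import *
im=cams.read_camera("top").copy();sd=cams.read_camera("side").copy()
cv2.imwrite('pics/t4.png',cv2.resize(im[140:265,130:355],None,fx=3.5,fy=3.5,interpolation=cv2.INTER_CUBIC)[:,:,::-1])
for t in(80,100,120):
    pipefit("top",im,.448,.305,0,t);pipefit("side",sd,.448,.305,0,t)
go([.448,.3,.24])
E
```

```text
top [149. 246.] area 109.0 model 270 xy 0.4449 0.3168
side [175.1 158.6] area 177.0 model 258 xy 0.4461 0.3052
top [153.4 245.1] area 237.0 model 267 xy 0.4476 0.305
side [174.9 158.5] area 214.0 model 258 xy 0.4456 0.3061
top [153.1 245.2] area 251.0 model 267 xy 0.4475 0.3058
side [174.7 158.5] area 236.0 model 258 xy 0.4452 0.3064
clamp pos [-0.075  -0.1025  0.2445] rot [-180.     0.   170.2] rows t [2.413 8.293 0.09 ]
```

View pics/t4.png

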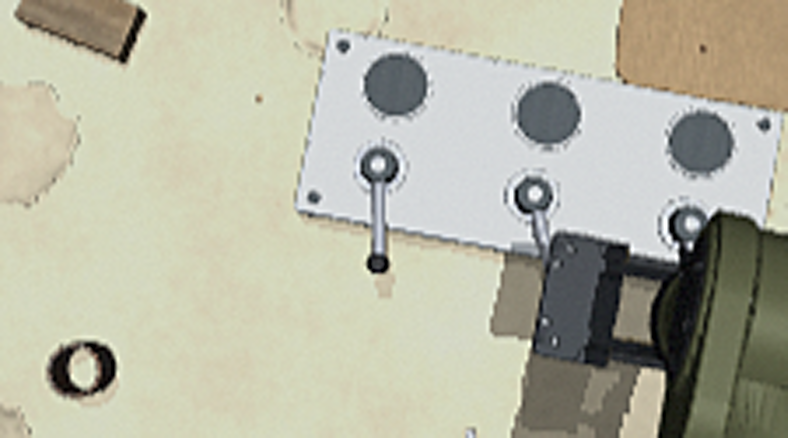

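The left knob now sits at crop (378,263), about 16 mm off its axis, and the middle arm is clearly swung. The pipe fits at about (0.4465, 0.306) in both views. Fetching it.

```bash
python3 -m pendant '[{"tx":0.246,"ty":0.84,"tz":0,"spin":0,"claw":0},{"tx":0.246,"ty":0.84,"tz":0,"spin":0,"claw":0},{"tx":0.246,"ty":0.84,"tz":0,"spin":0,"claw":0},{"tx":0.246,"ty":0.84,"tz":0,"spin":0,"claw":0},{"tx":0.246,"ty":0.84,"tz":0,"spin":0,"claw":0},{"tx":0.246,"ty":0.84,"tz":0,"spin":0,"claw":0},{"tx":0.246,"ty":0.84,"tz":0,"spin":0,"claw":0},{"tx":0.246,"ty":0.84,"tz":0,"spin":0,"claw":0},{"tx":0.246,"ty":0.84,"tz":0,"spin":0,"claw":0},{"tx":0.246,"ty":0.84,"tz":0,"spin":0,"claw":0}]'|head -4
python3 -m pendant '[{"tx":0,"ty":0,"tz":0,"spin":0,"claw":0},{"tx":0,"ty":0,"tz":0.8,"spin":0,"claw":0},{"tx":0,"ty":0,"tz":0.8,"spin":0,"claw":0},{"tx":0,"ty":0,"tz":0.8,"spin":0,"claw":0},{"tx":0,"ty":0,"tz":0,"spin":0,"claw":0}]'|head -4
python3 - <<'E'
from h import *
go([.4465,.3058,.04])
im=cams.read_camera("top")
k=lambda u,v:blob("top",im,u,v,60,8)
for u,v in((238,215),(290,223),(329,232)):
    try: c,a=k(u,v);print("knob",c.round(1),a,cl(pt("top",*c,.097)).round(4))
    except Exception as e: print(e)
cv2.imwrite('pics/t5.png',cv2.resize(im[140:265,130:355],None,fx=3.5,fy=3.5,interpolation=cv2.INTER_CUBIC)[:,:,::-1])
E
```

```text
time_s: 21.0
tool_pos: [0.4462, 0.307, 0.2446]
tool_rot: [180.0, 0.0, 170.2]
force: [0.8, 0.3, 0.4]
time_s: 21.62
tool_pos: [0.4446, 0.3032, 0.1217]
tool_rot: [-179.7, -0.2, 170.2]
force: [-0.5, 0.2, 1.0]
clamp pos [-0.1992  0.3148  0.1217] rot [-179.68   -0.24  170.16] rows t [-0.035  0.067  1.633]
knob [237.4 214.8] 22 [-0.0739  0.105   0.097 ]
knob [288.4 222.8] 20 [-0.0693 -0.028   0.097 ]
knob [327.5 232. ] 28 [-0.0738 -0.1311  0.097 ]
```

View pics/t5.png

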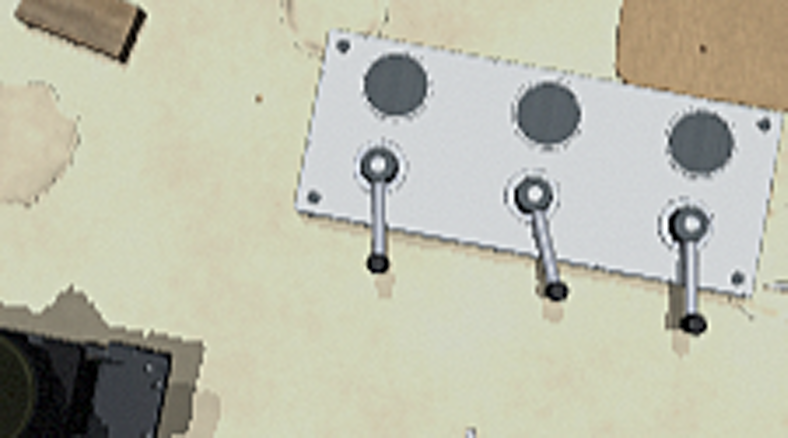

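All three levers are where they should be: left about 15 mm, middle about 28 mm, right about 12 mm from their axes. The gripper is over the pipe at the lower left. Descending.

```bash
python3 -m pendant '[{"tx":0,"ty":0,"tz":0.5,"spin":0,"claw":0},{"tx":0,"ty":0,"tz":0.5,"spin":0,"claw":0},{"tx":0,"ty":0,"tz":0.4,"spin":0,"claw":0},{"tx":0,"ty":0,"tz":0.22,"spin":0,"claw":0},{"tx":0,"ty":0,"tz":0,"spin":0,"claw":0},{"tx":0,"ty":0,"tz":0,"spin":0,"claw":0}]'|head -4
python3 -c "
from h import *
go([.4465,.3058,.04])"
```

```text
time_s: 22.42
tool_pos: [0.4473, 0.3063, 0.045]
tool_rot: [179.9, 0.1, 170.2]
force: [0.3, 0.5, 0.4]
clamp pos [-0.1971  0.3183  0.045 ] rot [1.7990e+02 9.0000e-02 1.7022e+02] rows t [ 0.014 -0.013  0.099]
```

```bash
python3 -m pendant '[{"tx":0,"ty":0,"tz":0.1,"spin":0,"claw":0},{"tx":0,"ty":0,"tz":0,"spin":0,"claw":1},{"tx":0,"ty":0,"tz":0,"spin":0,"claw":1},{"tx":0,"ty":0,"tz":0,"spin":0,"claw":1},{"tx":0,"ty":0,"tz":0,"spin":0,"claw":1},{"tx":0,"ty":0,"tz":0,"spin":0,"claw":1},{"tx":0,"ty":0,"tz":0,"spin":0,"claw":1},{"tx":0,"ty":0,"tz":0,"spin":0,"claw":1}]' 25
python3 -c "
from h import *
go([.4465,.3058,.04])"
```

```text
time_s: 23.42
tool_pos: [0.4464, 0.3058, 0.0386]
tool_rot: [180.0, 0.0, 170.2]
force: [-0.4, 0.2, 0.2]
grip_width: 0.0411
grasp_force: 25.0
clamp pos [-0.1979  0.3177  0.0386] rot [1.7999e+02 1.0000e-02 1.7023e+02] rows t [-0.002  0.001 -0.028]
```

```bash
python3 -m pendant '[{"tx":0,"ty":0,"tz":-0.3,"spin":0,"claw":1},{"tx":0,"ty":0,"tz":-0.7,"spin":0,"claw":1},{"tx":0,"ty":0,"tz":-1,"spin":0,"claw":1},{"tx":0,"ty":0,"tz":-1,"spin":0,"claw":1},{"tx":0,"ty":0,"tz":0,"spin":0,"claw":1}]'|tail -2
python3 -m pendant '[{"tx":-0.526,"ty":-0.635,"tz":0,"spin":0,"claw":1},{"tx":-0.526,"ty":-0.635,"tz":0,"spin":0,"claw":1},{"tx":-0.526,"ty":-0.635,"tz":0,"spin":0,"claw":1},{"tx":-0.526,"ty":-0.635,"tz":0,"spin":0,"claw":1},{"tx":-0.526,"ty":-0.635,"tz":0,"spin":0,"claw":1},{"tx":-0.526,"ty":-0.635,"tz":0,"spin":0,"claw":1},{"tx":-0.526,"ty":-0.635,"tz":0,"spin":0,"claw":1},{"tx":-0.526,"ty":-0.635,"tz":0,"spin":0,"claw":1},{"tx":-0.526,"ty":-0.635,"tz":0,"spin":0,"claw":1},{"tx":-0.526,"ty":-0.635,"tz":0,"spin":0,"claw":1}]'|tail -2
python3 -m pendant '[{"tx":0,"ty":0,"tz":0.4,"spin":0,"claw":1},{"tx":0,"ty":0,"tz":0.5,"spin":0,"claw":1},{"tx":0,"ty":0,"tz":0.5,"spin":0,"claw":1},{"tx":0,"ty":0,"tz":0,"spin":0,"claw":1},{"tx":0,"ty":0,"tz":0,"spin":0,"claw":1}]'|tail -2
python3 - <<'E'
from h import *
go(C(.065,0,.0846))
s=cams.read_camera("side")
cv2.imwrite('pics/s6.png',cv2.resize(s[130:290,200:350],None,fx=3.7,fy=3.7,interpolation=cv2.INTER_CUBIC)[:,:,::-1])
print("seat side",cl(pt("side",278.6,209.7,.046)))
print("expected pipe bottom centre",px("side",[C(.065,0,.0805)]))
E
```

```text
grip_width: 0.041
grasp_force: 25.0
grip_width: 0.0412
grasp_force: 25.0
grip_width: 0.0411
grasp_force: 25.0
clamp pos [0.0649 0.0006 0.1189] rot [179.98   0.   170.27] rows t [-0.002 -0.012  0.686]
seat side [ 0.0641687  -0.00058457  0.046     ]
expected pipe bottom centre [[279.19807923 201.25189413]]
```

View pics/s6.png

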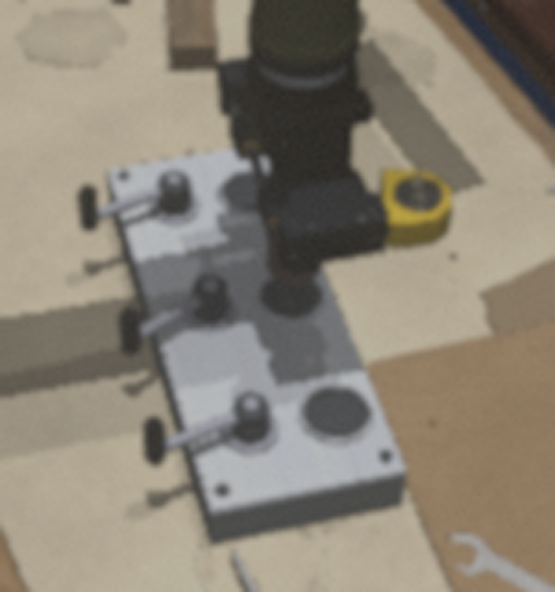

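The pipe (crop about (292,265)) hangs directly over the middle seat (291,297). Lowering slowly.

```bash
python3 -m pendant '[{"tx":0,"ty":-0.01,"tz":0.2,"spin":0,"claw":1},{"tx":0,"ty":0,"tz":0.2,"spin":0,"claw":1},{"tx":0,"ty":0,"tz":0.1,"spin":0,"claw":1},{"tx":0,"ty":0,"tz":0.06,"spin":0,"claw":1},{"tx":0,"ty":0,"tz":0,"spin":0,"claw":1}]'|head -4
python3 -m pendant '[{"tx":0,"ty":0,"tz":0.04,"spin":0,"claw":1},{"tx":0,"ty":0,"tz":0.04,"spin":0,"claw":1},{"tx":0,"ty":0,"tz":0,"spin":0,"claw":1}]'|head -4
python3 -m pendant '[{"tx":0,"ty":0,"tz":0.04,"spin":0,"claw":1},{"tx":0,"ty":0,"tz":0,"spin":0,"claw":1}]'|head -4
python3 -c "
from h import *
go(C(.065,0,.0846))"
```

```text
time_s: 26.6
tool_pos: [0.6515, -0.0523, 0.0903]
tool_rot: [-180.0, -0.0, 170.2]
force: [0.8, 0.4, -2.9]
time_s: 26.98
tool_pos: [0.6515, -0.0522, 0.0864]
tool_rot: [180.0, -0.0, 170.2]
force: [-0.7, -0.8, -1.2]
time_s: 27.22
tool_pos: [0.6517, -0.0523, 0.0847]
tool_rot: [180.0, 0.0, 170.2]
force: [0.5, 0.2, -1.4]
clamp pos [ 0.0652 -0.0005  0.0847] rot [1.8000e+02 2.0000e-02 1.7023e+02] rows t [0.003 0.01  0.001]
```

```bash
python3 -m pendant '[{"tx":0,"ty":0,"tz":0.02,"spin":0,"claw":1},{"tx":0,"ty":0,"tz":0,"spin":0,"claw":1}]'|head -4
python3 -m pendant '[{"tx":0,"ty":0,"tz":0.03,"spin":0,"claw":1},{"tx":0,"ty":0,"tz":0,"spin":0,"claw":1}]'|head -4
```

```text
time_s: 27.48
tool_pos: [0.6518, -0.0524, 0.0846]
tool_rot: [180.0, 0.0, 170.2]
force: [-1.7, 0.5, 5.1]
time_s: 27.72
tool_pos: [0.6519, -0.0524, 0.0846]
tool_rot: [180.0, 0.0, 170.2]
force: [-6.2, 0.4, 12.2]
```

Contact is at the expected height, so the pipe is on the seat floor. I'll ease off, release and lift away.

```bash
python3 -m pendant '[{"tx":0,"ty":0,"tz":-0.05,"spin":0,"claw":1},{"tx":0,"ty":0,"tz":0,"spin":0,"claw":0.4},{"tx":0,"ty":0,"tz":0,"spin":0,"claw":0.2},{"tx":0,"ty":0,"tz":0,"spin":0,"claw":0.1},{"tx":0,"ty":0,"tz":0,"spin":0,"claw":0.1},{"tx":0,"ty":0,"tz":0,"spin":0,"claw":0.1}]'
python3 -m pendant '[{"tx":0,"ty":0,"tz":-0.4,"spin":0,"claw":0.1},{"tx":0,"ty":0,"tz":-0.8,"spin":0,"claw":0.1},{"tx":0,"ty":0,"tz":-1,"spin":0,"claw":0.1},{"tx":0,"ty":0,"tz":-1,"spin":0,"claw":0.1},{"tx":0.8,"ty":0.8,"tz":0,"spin":0,"claw":0.1},{"tx":0.8,"ty":0.8,"tz":0,"spin":0,"claw":0.1},{"tx":0.6,"ty":0.9,"tz":0,"spin":0,"claw":0.1},{"tx":0.6,"ty":0.9,"tz":0,"spin":0,"claw":0.1},{"tx":0.6,"ty":0.9,"tz":0,"spin":0,"claw":0.1},{"tx":0,"ty":0,"tz":0,"spin":0,"claw":0.1}]'
python3 - <<'E'
from h import *
im=cams.read_camera("top").copy();s=cams.read_camera("side").copy()
for t in(80,100): pipefit("top",im,*C(.065,0,0)[:2],.046,t,16);pipefit("side",s,*C(.065,0,0)[:2],.046,t,16)
print("want",C(.065,0,0))
a=cv2.resize(im[150:245,205:365],(800,475),interpolation=cv2.INTER_CUBIC)
cv2.imwrite('pics/e7.png',a[:,:,::-1])
cv2.imwrite('pics/e8.png',cv2.resize(s[160:280,210:330],None,fx=4.5,fy=4.5,interpolation=cv2.INTER_CUBIC)[:,:,::-1])
E
```

```text
time_s: 28.48
tool_pos: [0.6516, -0.0523, 0.0845]
tool_rot: [-180.0, 0.0, 170.2]
force: [0.0, -0.7, -0.1]
grip_width: 0.0766
grasp_force: 0.0
time_s: 29.72
tool_pos: [0.5184, 0.1941, 0.2462]
tool_rot: [179.8, 0.0, 170.8]
force: [-0.1, 0.2, -0.3]
grip_width: 0.0785
grasp_force: 0.0
top [288.3 167.8] area 117.0 model 242 xy 0.6594 -0.0554
side [278.7 203.5] area 283.0 model 333 xy 0.6486 -0.0549
top [286.6 171.5] area 265.0 model 239 xy 0.6494 -0.0511
side [278.9 203.7] area 327.0 model 333 xy 0.6488 -0.0557
want [ 0.65166114 -0.05180772  0.        ]
```

View pics/e7.png

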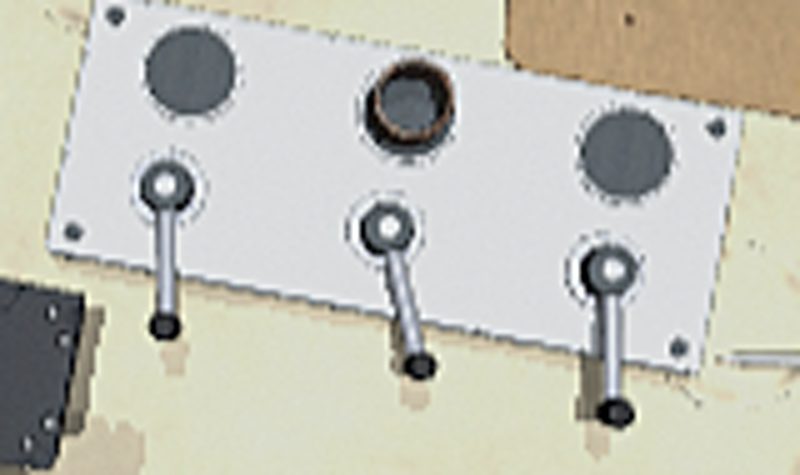

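View pics/e8.png

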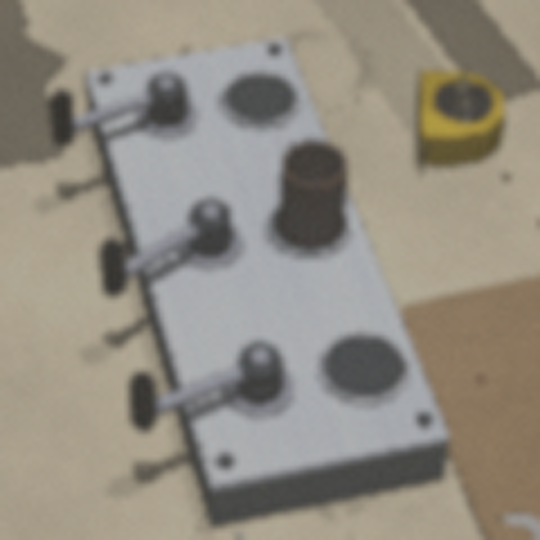

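Both views show the pipe standing upright inside the middle seat's ring: top crop (412,105), side crop (312,195). The tight levers are within range and the gripper is clear, so I'm handing in.

```bash
python3 -c "
from cell import env
print(env.sign_off())"
```

```text
the job is handed in; nothing more can be done
None
```

The middle lever is the loose one: it gave at about 5–6 N, while the left and right came up solid at about 14 N and 17 N; the pipe offcut stands upright in the middle seat and the job is handed in, though sign-off returned no verdict.

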